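# Turn the sample carousel to the measuring head

## Task

Push the sample carousel round by the pegs on its rim until the ring core (the only sample with a hole through it) stands still squarely in front of the bore of the measuring head, then press the control box's button fully down and let it come up again. Do not press the button before the ring core is in place. Leave the samples untouched and standing in their pockets and everything else on the bench where it is.

Things in the scene. Friction and masses are not known exactly. Their poses are not given: they have to be found in the camera images.
- changer: fixed base of the sample changer; origin on the bench on the carousel's turning axis. Its own +y axis points from there to the measuring head: a white box with blue sides, 70 mm wide (x), 60 mm deep (y), 90 mm tall, centred 182 mm from the axis
- bore (a point): centre of the mouth of the measuring head's round black bore (34 mm), 152 mm from the turning axis along the base's +y, 50 mm above the bench, looking back at the carousel
- carousel: aluminium turntable, 276 mm diameter, 12 mm thick, top face 32 mm above the bench; origin on the turning axis on its underside, z up. No stops; light friction (1 to 2 N at the rim); stays where it is left. Six square pockets (49 mm outside, rims 39 mm above the bench) at 70 mm radius, at 0, 60, 120.. degrees from its own x axis; the ring core is in the one at 0
- peg (a point): one of the six upright round steel push pegs on the carousel's rim, half-way up: 12 mm diameter, at 127 mm radius, standing from 32 to 73 mm above the bench. This one is at 30 degrees from the carousel's x axis (counter-clockwise from above), the others at 90, 150, 210, 270, 330, midway between the pockets
- start_top (a point): centre of the top of the round push button, 34 mm diameter, on the control box (grey, 100 x 75 x 35 mm, fixed to the bench). It is pressed straight down: 6 mm of travel, 5 N fully down, springs back.
- start (a joint): travel of the push button in m: 0 released, 0.006 fully down
- ring_core_mid (a point): the ring core: dark ferrite ring, 38 mm outside, 20 mm hole right through, 28 mm tall; the only sample with a hole, standing loose in one of the carousel's pockets (pocket floor 34.5 mm above the bench); this point is its centre, half-way up
- block_mid (a point): sample: dark square block 30 x 30 x 34 mm tall, standing loose in one of the carousel's pockets (pocket floor 34.5 mm above the bench); this point is its centre, half-way up
- rod_mid (a point): sample: steel rod, 24 mm diameter, 38 mm tall, standing loose in one of the carousel's pockets (pocket floor 34.5 mm above the bench); this point is its centre, half-way up
- slab_mid (a point): sample: steel slab 20 x 32 x 26 mm tall, standing loose in one of the carousel's pockets (pocket floor 34.5 mm above the bench); this point is its centre, half-way up
- disc_mid (a point): sample: dark steel disc, 36 mm diameter, 14 mm tall, standing loose in one of the carousel's pockets (pocket floor 34.5 mm above the bench); this point is its centre, half-way up
- stepped_mid (a point): sample: stepped steel piece, 36 mm diameter below and 20 mm above, 36 mm tall, standing loose in one of the carousel's pockets (pocket floor 34.5 mm above the bench); this point is its centre, half-way up
- screwdriver: bystander: a screwdriver lying on the bench
- brush: bystander: a brush lying on the bench
- jar: bystander: a closed jar, 60 mm diameter, 85 mm tall, on the bench; origin at its underside
- mug: bystander: a white mug, 80 mm diameter, 95 mm tall, on the bench; origin at its underside
- weight: bystander: a small brass weight, 30 mm diameter, 42 mm tall, on the bench; origin at its underside
- can: bystander: a can, 50 mm diameter, 100 mm tall, on the bench; origin at its underside
- ring_core: the same piece as point ring_core_mid, origin at the centre of its underside
- block: the same piece as point block_mid, origin at the centre of its underside
- rod: the same piece as point rod_mid, origin at the centre of its underside
- slab: the same piece as point slab_mid, origin at the centre of its underside
- disc: the same piece as point disc_mid, origin at the centre of its underside
- stepped: the same piece as point stepped_mid, origin at the centre of its underside
There are look-alikes about, which are no part of the job. What is shaped like the part that bears start_top but green or turquoise is not meant.

How it is judged:
By the outcome, as a careful person would: the job done as asked, in the order asked, and still so for the second after the job is handed in, with the robot touching nothing.
It also fails if it takes over 58 s, if anything falls off the work surface, if the arm or the gripper's body presses on something with over 40 N, if the wrist force passes 120 N, or if a joint passes its speed limit or range.

## Robot

A 6-joint arm with a two-finger parallel gripper is mounted at the origin on the work surface. World frame = base frame: x ahead of the robot, y to its left, z up, the work surface at z = 0. Lengths are in mm, angles in degrees, forces in N, time in s.
With the tool pointing down it reaches from about 300 to 850 mm from the base axis. Payload 4.2 kg.
Tool frame: the origin (TCP) lies at the very end of the fingers, on their centre line; the grasp point (between the pads) lies env.pinch_z behind it (env.pinch_z is the distance from the TCP to the grasp point, in mm); z points along the fingers, y is the line along which they close (so a half turn about z gives the same grasp; the last joint's range is limited). The gripper opens to 91 mm and grips with 3 to 60 N. Pads are 32 mm wide; open, the fingers measure 118 mm over their backs; the gripper's body (76 mm by 178 mm) begins 60 mm behind the grasp point.
Start: joints at [-73.625, 18.312, 89.639, -0, 72.044, -1.146], TCP at [173.11, -548.339, 213.976] pointing down, gripper open.
Joint ranges: [-177.97, 177.97], [-48.28, 115.42], [12.27, 149.76], [-77.06, 257.06], [2.81, 150.46], [-146.56, 146.56]. Speed limits (degrees/s): [147.25, 147.25, 180, 180, 180, 180].

## Interface

Orientations are given as [roll, pitch, yaw] about the fixed x, y, z axes, in that order (R = Rz(yaw) Ry(pitch) Rx(roll)).
In Python, from workcell import state, vision, job_done, env gives the robot as it stands.
- The arm moves only by the tool servo_tool, never from a script. Its argument "rows" is a list of rows, each a list of 5 numbers: the shift along the tool's x, y, z scaled (see below), then the turn about the tool's z scaled (see below), then the opening, from 0 (shut) to 1 (fully open). A call has 1 to 20 rows; each row is the pose to reach, as a shift and turn from the pose commanded when the call began, along the tool's axes at that moment; what a row does not reach only later rows make up. The controller multiplies each number of a shift by 200 mm and each number of a turn by 90 degrees. A row lasts 1/12 s, in which the tool goes at most 41.7 mm and 7.16 degrees, less where a joint would pass 70% of its speed; a pose out of reach is approached as far as the arm can. A call with a number of a shift or a turn outside -1 to 1 is refused whole. A call with a gripper value outside its range is refused whole. The fingers move at their own pace and stop on an object; "force" is the grip in N (left out, the last holds). Time passes only in rows, so rows that repeat a pose let the fingers close. It gives the time, the measured TCP pose, the force, the opening and the grip force at its end, in the units of the state.
- state(): the state, without advancing time (a new reading comes with each control period).
- vision.grab_frame(name): name is "side" or "top"; returns the picture (480x640x3 uint8, red, green, blue); there is no depth.
- vision.camera_info(name): a dict with "vertical_fov" (degrees; the focal length in pixels is half the picture's height over the tangent of half this angle, whatever the lens; pixels are square), "cx", "cy" (the principal point, pixels), "T" (4x4, takes a point from camera to world coordinates). Camera axes: x right, y up, looking along -z (the intrinsics and any distortion apply to the point x, -y, -z); pixel columns grow to the right and rows downward; lengths in mm; the calibration is good to about 2 mm. A picture is of the moment at which its call begins. camera_info takes no time and is no camera call.
- job_done(): hands the job in; it is judged then, once.
The state is a dict: "time_s": time; "qpos": joint angles; "qvel": joint speeds; "effort": joint torques, N m; "ee_pos": TCP position; "ee_rot": TCP orientation; "force": force on the tool from outside, world axes, zero at the start; "torque": the same for the moment, N m; "gripper_width": finger opening in mm; "gripper_force": force on a finger pad.
Only numpy, scipy, OpenCV 4.12 (cv2) and the standard library are available. Lean on these libraries where they do the work, as an engineer would, in place of code of your own. Each camera call takes 0.05 s, during which the arm holds its last target. There are 200 camera calls.

## Working session

There is one attempt and no reset: what is moved stays moved. The work goes in short steps, Python scripts to look and compute and a tool call to move; the robot and the scene stay as the last step left them, time stands still between calls to the robot, and variables do not carry over. Pictures are saved under pics/ and viewed, at most 10 in all, crops included, and the job is handed in when it is done.

Besides the shell and the picture viewer there is one more tool, called as name(argument=value, ...), one argument or row to a line, values as JSON. servo_tool: Moves the arm, as the interface text tells. Its arguments: {"type":"object","properties":{"rows":{"type":"array"},"force":{"type":"number"}},"required":["rows"]}

```bash
mkdir -p pics; ls
python3 - <<'E'
from workcell import state, vision, env
import cv2
for n in("side","top"):
    cv2.imwrite(f"pics/{n}0.png",vision.grab_frame(n)[:,:,::-1]); print(n,vision.camera_info(n))
s=state();print(s['ee_pos'],s['ee_rot'],s['time_s'],s['gripper_width'],env.pinch_z)
E
```

```text
pics
side {'vertical_fov': 49.93708505393096, 'cx': 317.17738047591615, 'cy': 232.5120814377018, 'T': array([[ 8.17622922e-01,  4.42433618e-01, -3.68436224e-01,
         1.31042416e+02],
       [-5.75675960e-01,  6.17669620e-01, -5.35799803e-01,
        -5.55714936e+02],
       [-9.48398272e-03,  6.50182078e-01,  7.59719237e-01,
         8.80541690e+02],
       [ 0.00000000e+00,  0.00000000e+00,  0.00000000e+00,
         1.00000000e+00]])}
top {'vertical_fov': 45.963273638987864, 'cx': 315.4716663495058, 'cy': 236.85817169205185, 'T': array([[-1.84141380e-02,  9.84880197e-01, -1.72255383e-01,
         2.88633735e+02],
       [-9.99413818e-01, -2.31043358e-02, -2.52628324e-02,
         5.03928891e+00],
       [-2.88607095e-02,  1.71689217e-01,  9.84728324e-01,
         1.30871122e+03],
       [ 0.00000000e+00,  0.00000000e+00,  0.00000000e+00,
         1.00000000e+00]])}
[ 172.98833288 -547.90360458  213.21848472] [-1.79910274e+02 -1.42495318e-03  1.75231795e+01] 0.1 91.44516262302896 18.8
```

View pics/top0.png

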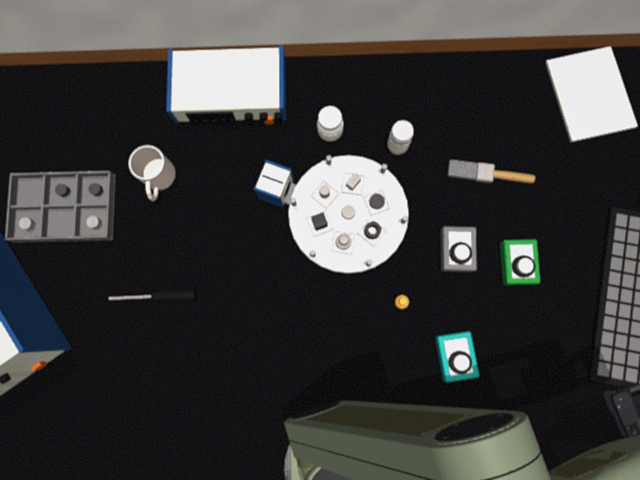

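View pics/side0.png

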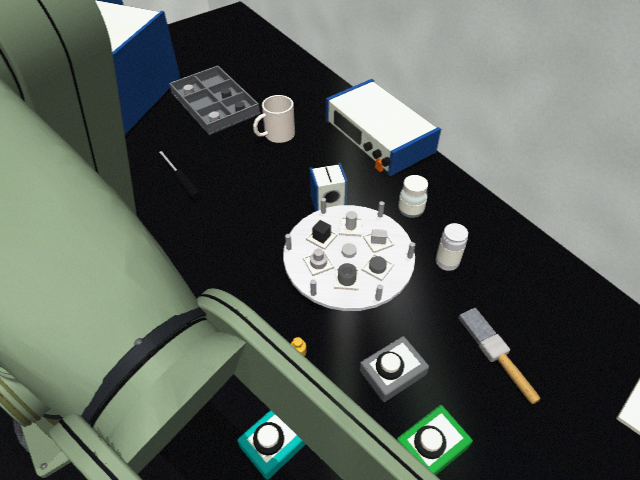

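Top view: the carousel is at (348,213) and the head at (274,184). The ring core could be taken for the disc (376,201), the block (319,221) or the stepped piece (343,241); the one with a hole is at (373,230). The button could be taken for the green box (523,265) or the turquoise box (460,360); the grey one is at (460,252).

```bash
cat > h.py <<'E'
import numpy as np, cv2
from workcell import state, vision, env
def ray(n,uv):
    c=vision.camera_info(n);f=240/np.tan(np.radians(c['vertical_fov']/2));T=c['T']
    uv=np.atleast_2d(np.float64(uv));d=np.c_[(uv[:,0]-c['cx'])/f,-(uv[:,1]-c['cy'])/f,-np.ones(len(uv))]@T[:3,:3].T
    return T[:3,3],d
def cast(n,uv,z):
    o,d=ray(n,uv);return (o+d*((z-o[2])/d[:,2])[:,None])[:,:2]
def proj(n,P):
    c=vision.camera_info(n);f=240/np.tan(np.radians(c['vertical_fov']/2));T=c['T']
    p=(np.atleast_2d(P)-T[:3,3])@T[:3,:3];return np.c_[c['cx']-f*p[:,0]/p[:,2],c['cy']+f*p[:,1]/p[:,2]]
def circ(p):
    s=np.linalg.lstsq(np.c_[2*p,np.ones(len(p))],(p**2).sum(1),rcond=None)[0];return s[:2],np.sqrt(s[2]+s[:2]@s[:2])
def disc(n,img,seed):
    g=img.min(2).copy();m=((g>120)*255).astype(np.uint8)
    m=cv2.morphologyEx(m,cv2.MORPH_OPEN,np.ones((5,5)))
    cs=[c for c in cv2.findContours(m,0,1)[0] if cv2.pointPolygonTest(c,seed,False)>=0]
    p=cast(n,max(cs,key=cv2.contourArea)[:,0],32)
    for k in range(6):
        c,r=circ(p);e=np.abs(np.linalg.norm(p-c,axis=1)-r);p=p[e<max(3,np.percentile(e,90))] if k<5 else p
    return c,r,len(p)
E
python3 - <<'E'
from h import *
t=cv2.imread('pics/top0.png')[:,:,::-1];s=cv2.imread('pics/side0.png')[:,:,::-1]
print(disc('top',t,(348,190)),disc('side',s,(350,295)))
cs=[np.vstack([t[140:290,240:420]])][0]
a=cv2.resize(t[140:310,240:500],None,fx=3,fy=3,interpolation=cv2.INTER_CUBIC)
b=cv2.resize(s[160:410,260:450],None,fx=2.4,fy=2.4,interpolation=cv2.INTER_CUBIC)[:600]
cv2.imwrite('pics/tc.png',a[:,:,::-1]);cv2.imwrite('pics/sc.png',b[:,:,::-1])
E
```

```text
(array([567.02708716, -37.84613099]), np.float64(137.35149275667848), 298) (array([563.17592141, -41.84931324]), np.float64(137.70164579570388), 278)
```

View pics/tc.png

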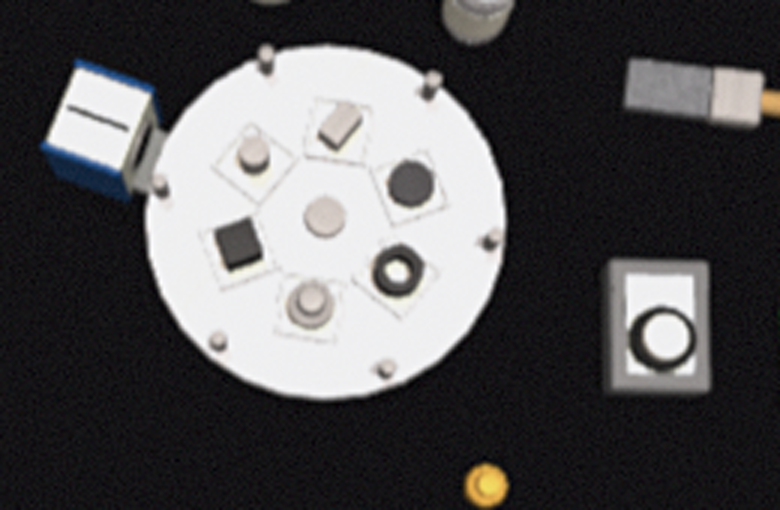

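View pics/sc.png

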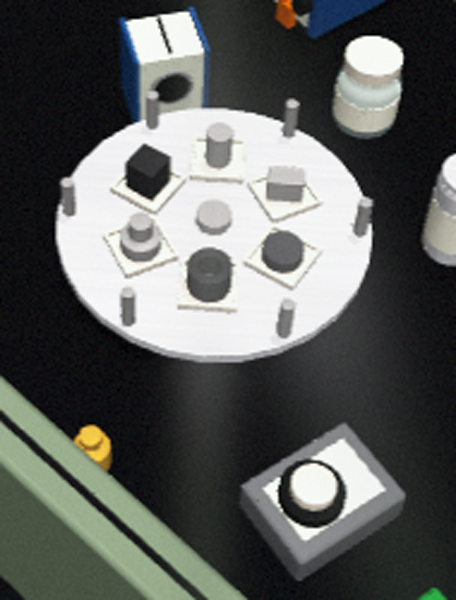

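Run:
```python
from h import *
tc=lambda a:np.array(a)/3+[240,140]
sc=lambda a:np.array(a)/2.4+[260,160]
C=disc('top',cv2.imread('pics/top0.png')[:,:,::-1],(348,190))[0]
pt={'top':tc([(265,48),(432,77),(491,233),(386,363),(219,336),(161,180)]),'side':sc([(152,94),(290,103),(363,202),(286,303),(127,292),(67,182)])}
slot={'top':tc([(68,107),(128,130)]),'side':sc([(160,16),(172,52)])}
ring={'top':tc([(399,266)]),'side':sc([(210,262)])}
but={'top':tc([(666,335)]),'side':sc([(315,485)])}
for n in pt:
    p=cast(n,pt[n],73);c,r=circ(p);print(n,'pegs circ',c,r)
    for cc in (c,): 
        a=np.degrees(np.arctan2(*(p-cc).T[::-1]));print(' peg ang',a.round(1),'mod60',(a%60).round(1))
        q=cast(n,slot[n],90);print(' slot',q.round(1),'ang',np.degrees(np.arctan2(*(q.mean(0)-cc)[::-1])),'dist',np.linalg.norm(q.mean(0)-cc),'dir',np.degrees(np.arctan2(*(q[0]-q[1])[::-1])))
        w=cast(n,ring[n],62.5)[0];print(' ring',w,np.degrees(np.arctan2(*(w-cc)[::-1])),np.linalg.norm(w-cc))
    print(' btn z45,55',cast(n,but[n],45),cast(n,but[n],55))
(o1,d1),(o2,d2)=ray('top',but['top']),ray('side',but['side'])
s=np.linalg.lstsq(np.c_[d1[0],-d2[0]],o2-o1,rcond=None)[0];print('btn',o1+s[0]*d1[0],o2+s[1]*d2[0])
```

```text
top pegs circ [569.22178775 -37.95022702] 126.38527321833305
 peg ang [  19.1  -41.1 -101.9 -161.2  140.6   80.4] mod60 [19.1 18.9 18.1 18.8 20.6 20.4]
 slot [[643.4 151.8]
 [624.5 107.2]] ang 68.85739111224295 dist 179.51067310937327 dir 67.08699308339094
 ring [522.19571793 -91.94350915] -131.05461030344375 71.60115751847665
 btn z45,55 [[ 468.315268   -290.26362068]] [[ 466.89341204 -287.92682961]]
side pegs circ [564.261305   -39.75809379] 126.11832588789237
 peg ang [  78.8   19.5  -40.9 -100.6 -160.3  139.6] mod60 [18.8 19.5 19.1 19.4 19.7 19.6]
 slot [[645.  149.9]
 [625.3 103.8]] ang 66.95394678922422 dist 181.07147130490006 dir 66.87933668624943
 ring [521.61925715 -91.16325074] -129.67667722890982 66.78947825460507
 btn z45,55 [[ 469.69076707 -286.58649518]] [[ 465.63772752 -289.80750071]]
btn [ 467.40298954 -288.76430976   51.41611027] [ 467.11935526 -288.63003104   51.34440343]
```

servo_tool(
  rows=[
    [0.2, -0.09, 0, 0, 0],
    [0.4, -0.18, 0, 0, 0],
    [0.6, -0.27, 0, 0, 0],
    [0.8, -0.36, 0, 0, 0],
    [0.887, -0.4, 0, 0, 0],
  ],
)

```text
time_s: 0.52
ee_pos: [320.0, -416.0, 213.6]
ee_rot: [-179.9, -0.0, 17.6]
force: [0.4, -0.4, -0.5]
gripper_width: 60.7
gripper_force: 0.0
```

servo_tool(
  rows=[
    [0.2, -0.09, 0, 0, 0],
    [0.4, -0.18, 0, 0, 0],
    [0.6, -0.27, 0, 0, 0],
    [0.8, -0.36, 0, 0, 0],
    [0.887, -0.4, 0, 0, 0],
  ],
)

```text
time_s: 0.93
ee_pos: [465.4, -286.2, 213.6]
ee_rot: [-180.0, -0.0, 17.6]
force: [-0.2, -0.7, -0.5]
gripper_width: 27.7
gripper_force: 0.0
```

servo_tool(
  rows=[
    [0.2, -0.09, 0, 0, 0],
    [0.4, -0.18, 0, 0, 0],
    [0.6, -0.27, 0, 0, 0],
    [0.8, -0.36, 0, 0, 0],
    [0.887, -0.4, 0, 0, 0],
    [0.887, -0.4, 0, 0, 0],
    [0.887, -0.4, 0, 0, 0],
  ],
)

```text
time_s: 1.52
ee_pos: [608.8, -158.0, 212.9]
ee_rot: [-180.0, 0.1, 17.7]
force: [-0.1, -0.2, -0.7]
gripper_width: 0.2
gripper_force: 0.0
```

Run:
```python
from h import *
C=np.array([566.5,-39])
for px,z in(((402,131),90),((330,115),90)):
    w=cast('top',[px],z)[0];d=w-C;print(w,np.hypot(*d),np.degrees(np.arctan2(d[1],d[0])))
c,s=np.cos(np.radians(17.6)),np.sin(np.radians(17.6))
prev=None
def P(a):return C+127*np.array([np.cos(np.radians(a)),np.sin(np.radians(a))])
b=np.array([608.8,-158.])
for a in list(range(-71,-246,-6)):
    d=P(a)-b;print(a,[round((d[0]*c+d[1]*s)/200,3),round((d[0]*s-d[1]*c)/200,3)])
```

```text
[ 739.01050156 -162.89006585] 212.38790353005905 -35.68437888010397
[781.84759714  -1.8602672 ] 218.52676574426025 9.785207017122836
-71 [np.float64(-0.006), np.float64(0.004)]
-77 [np.float64(-0.073), np.float64(0.002)]
-83 [np.float64(-0.138), np.float64(-0.007)]
-89 [np.float64(-0.203), np.float64(-0.023)]
-95 [np.float64(-0.266), np.float64(-0.045)]
-101 [np.float64(-0.326), np.float64(-0.074)]
-107 [np.float64(-0.382), np.float64(-0.108)]
-113 [np.float64(-0.435), np.float64(-0.149)]
-119 [np.float64(-0.483), np.float64(-0.195)]
-125 [np.float64(-0.526), np.float64(-0.245)]
-131 [np.float64(-0.564), np.float64(-0.3)]
-137 [np.float64(-0.595), np.float64(-0.359)]
-143 [np.float64(-0.621), np.float64(-0.42)]
-149 [np.float64(-0.639), np.float64(-0.484)]
-155 [np.float64(-0.651), np.float64(-0.549)]
-161 [np.float64(-0.657), np.float64(-0.616)]
-167 [np.float64(-0.655), np.float64(-0.682)]
-173 [np.float64(-0.646), np.float64(-0.748)]
-179 [np.float64(-0.63), np.float64(-0.813)]
-185 [np.float64(-0.608), np.float64(-0.875)]
-191 [np.float64(-0.579), np.float64(-0.935)]
-197 [np.float64(-0.544), np.float64(-0.992)]
-203 [np.float64(-0.504), np.float64(-1.044)]
-209 [np.float64(-0.458), np.float64(-1.092)]
-215 [np.float64(-0.407), np.float64(-1.136)]
-221 [np.float64(-0.353), np.float64(-1.173)]
-227 [np.float64(-0.294), np.float64(-1.205)]
-233 [np.float64(-0.233), np.float64(-1.23)]
-239 [np.float64(-0.169), np.float64(-1.249)]
-245 [np.float64(-0.103), np.float64(-1.261)]
```

servo_tool(
  rows=[
    [0, 0, 0.2, 0, 0],
    [0, 0, 0.4, 0, 0],
    [0, 0, 0.55, 0, 0],
    [0, 0, 0.55, 0, 0],
  ],
)

```text
time_s: 1.85
ee_pos: [602.4, -159.1, 97.3]
ee_rot: [-179.6, 0.7, 17.4]
force: [0.2, 0.0, -0.8]
gripper_width: 0.5
gripper_force: 0.0
```

servo_tool(
  rows=[
    [0, 0, 0.1, 0, 0],
    [0, 0, 0.2, 0, 0],
    [0, 0, 0.25, 0, 0],
    [0, 0, 0.25, 0, 0],
    [0, 0, 0.25, 0, 0],
    [0, 0, 0.25, 0, 0],
  ],
)

```text
time_s: 2.35
ee_pos: [609.4, -159.9, 55.8]
ee_rot: [179.9, -0.1, 17.5]
force: [0.8, -0.5, 0.5]
gripper_width: 0.5
gripper_force: 0.0
```

servo_tool(
  rows=[
    [-0.04, 0.003, 0.04, 0, 0],
    [-0.073, 0.002, 0.04, 0, 0],
    [-0.09, 0, 0.04, 0, 0],
    [-0.105, -0.002, 0.04, 0, 0],
    [-0.12, -0.005, 0.04, 0, 0],
    [-0.14, -0.007, 0.04, 0, 0],
    [-0.17, -0.014, 0.04, 0, 0],
    [-0.203, -0.023, 0.04, 0, 0],
    [-0.234, -0.033, 0.04, 0, 0],
    [-0.266, -0.045, 0.04, 0, 0],
    [-0.326, -0.074, 0.04, 0, 0],
    [-0.382, -0.108, 0.04, 0, 0],
    [-0.435, -0.149, 0.04, 0, 0],
    [-0.483, -0.195, 0.04, 0, 0],
    [-0.526, -0.245, 0.04, 0, 0],
    [-0.564, -0.3, 0.04, 0, 0],
    [-0.58, -0.33, 0.04, 0, 0],
    [-0.595, -0.359, 0.04, 0, 0],
    [-0.602, -0.374, 0.04, 0, 0],
    [-0.602, -0.374, 0.04, 0, 0],
  ],
)

```text
time_s: 4.02
ee_pos: [470.5, -123.8, 45.9]
ee_rot: [-180.0, 0.0, 17.5]
force: [-0.4, 0.8, -0.8]
gripper_width: 0.5
gripper_force: 0.0
```

Run:
```python
from h import *
print(state()['ee_pos'],state()['force'])
for n in("side","top"):
    cv2.imwrite(f"pics/{n}1.png",vision.grab_frame(n)[:,:,::-1])
a=cv2.imread('pics/top1.png')[130:310,230:430];b=cv2.imread('pics/side1.png')[150:330,250:450]
cv2.imwrite('pics/c1.png',cv2.resize(np.hstack([a,b]),None,fx=2,fy=2,interpolation=2))
```

```text
[ 470.544751   -123.78175573   45.94956159] [-0.37248616  0.84085185 -0.78374428]
```

View pics/c1.png

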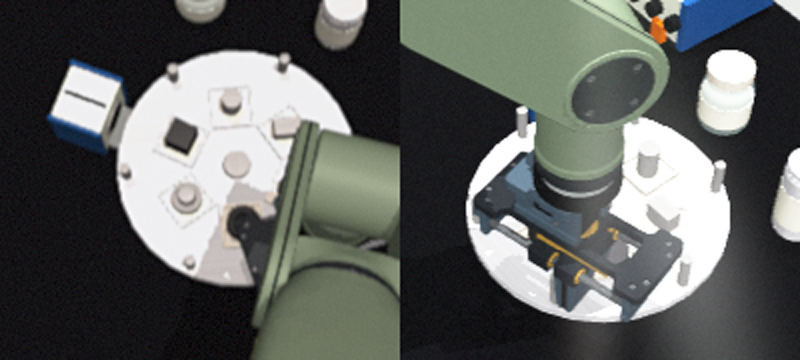

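servo_tool(
  rows=[
    [-0.019, -0.046, 0, 0, 0],
    [-0.037, -0.11, 0, 0, 0],
    [-0.049, -0.175, 0, 0, 0],
    [-0.055, -0.242, 0, 0, 0],
    [-0.053, -0.308, 0, 0, 0],
    [-0.044, -0.374, 0, 0, 0],
    [-0.028, -0.439, 0, 0, 0],
    [-0.006, -0.501, 0, 0, 0],
    [0.023, -0.561, 0, 0, 0],
    [0.058, -0.618, 0, 0, 0],
    [0.098, -0.67, 0, 0, 0],
    [0.144, -0.718, 0, 0, 0],
    [0.195, -0.762, 0, 0, 0],
    [0.222, -0.781, 0, 0, 0],
    [0.249, -0.799, 0, 0, 0],
    [0.274, -0.813, 0, 0, 0],
    [0.294, -0.824, 0, 0, 0],
    [0.308, -0.831, 0, 0, 0],
    [0.315, -0.834, 0, 0, 0],
    [0.315, -0.834, 0, 0, 0],
  ],
)

```text
time_s: 5.78
ee_pos: [487.4, 50.3, 47.3]
ee_rot: [179.3, -0.7, 17.8]
force: [14.5, -21.9, -5.3]
gripper_width: 0.3
gripper_force: 11.6
```

Run:
```python
from h import *
for n in("side","top"):
    cv2.imwrite(f"pics/{n}2.png",vision.grab_frame(n)[:,:,::-1])
a=cv2.imread('pics/top2.png')[130:310,230:430];b=cv2.imread('pics/side2.png')[150:330,250:450]
cv2.imwrite('pics/c2.png',cv2.resize(np.hstack([a,b]),None,fx=2,fy=2,interpolation=2))
```

```text
(no output)
```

View pics/c2.png

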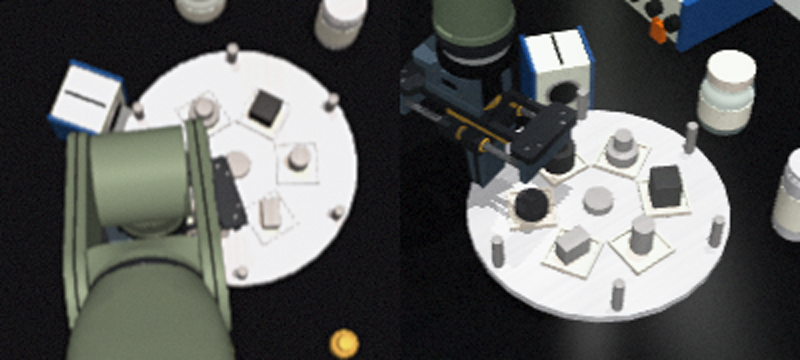

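Run:
```python
from h import *
C=np.array([566.5,-39])
u=np.array([(232,46),(138,104),(332,96),(338,208),(241,268)])/2+[230,130]
p=cast('top',u,73)-C
print(np.degrees(np.arctan2(p[:,1],p[:,0])).round(1),np.hypot(*p.T).round(1))
u=np.array([(582-400,92),(692-400,125),(717-400,218),(618-400,282),(498-400,238)])/2+[250,150]
p=cast('side',u,73)-C
print(np.degrees(np.arctan2(p[:,1],p[:,0])).round(1),np.hypot(*p.T).round(1))
s=state();print(s['ee_pos'],s['force'],s['torque']);d=np.array(s['ee_pos'][:2])-C;print(np.hypot(*d),np.degrees(np.arctan2(d[1],d[0])))
```

```text
[   1.2   59.6  -57.6 -118.7 -180. ] [130.1 128.2 127.7 124.2 124. ]
[  61.3    0.4  -59.8 -119.6 -178.6] [123.8 124.9 125.2 127.9 126.4]
[487.40757065  50.30739251  47.25426715] [ 14.25625349 -22.70962514  -5.16032615] [-3.82661944 -2.5070597  -0.49375823]
119.29552689806525 131.52874920081547
```

servo_tool(
  rows=[
    [-0.045, 0.02, 0, 0, 0],
    [-0.091, 0.04, 0, 0, 0],
    [-0.091, 0.0, 0, 0, 0],
    [-0.091, -0.044, 0, 0, 0],
    [-0.091, -0.044, 0, 0, 0],
    [-0.04, -0.043, 0, 0, 0],
    [-0.01, -0.042, 0, 0, 0],
    [0.013, -0.041, 0, 0, 0],
    [0.035, -0.046, 0, 0, 0],
    [0.055, -0.05, 0, 0, 0],
    [0.073, -0.053, 0, 0, 0],
    [0.1, -0.055, 0, 0, 0],
    [0.129, -0.057, 0, 0, 0],
    [0.156, -0.058, 0, 0, 0],
    [0.184, -0.058, 0, 0, 0],
    [0.2, -0.057, 0, 0, 0],
    [0.21, -0.056, 0, 0, 0],
    [0.217, -0.055, 0, 0, 0],
    [0.22, -0.055, 0, 0, 0],
    [0.22, -0.055, 0, 0, 0],
  ],
)

```text
time_s: 7.55
ee_pos: [519.8, 77.5, 46.0]
ee_rot: [180.0, -0.0, 17.5]
force: [-0.5, 1.2, 0.1]
gripper_width: 0.9
gripper_force: 0.3
```

Run:
```python
from h import *
for n in("side","top"):
    cv2.imwrite(f"pics/{n}3.png",vision.grab_frame(n)[:,:,::-1])
a=cv2.imread('pics/top3.png')[130:290,240:400];b=cv2.imread('pics/side3.png')[155:315,270:430]
cv2.imwrite('pics/c3.png',cv2.resize(np.hstack([a,b]),None,fx=2.5,fy=2.5,interpolation=2))
```

```text
(no output)
```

View pics/c3.png

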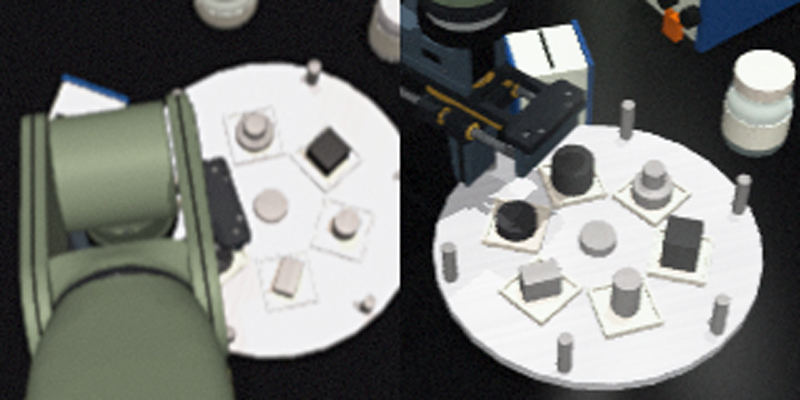

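Run:
```python
from h import *
C=np.array([564.3,-39.8])
u=(np.array([(628,103),(742,179),(721,298),(566,336),(449,245)])-[400,0])/2.5+[270,155]
p=cast('side',u,73)-C;a=np.degrees(np.arctan2(p[:,1],p[:,0]))
print(a.round(1),np.hypot(*p.T).round(1),(a%60).mean())
u=np.array([(314,66),(366,300)])/2.5+[240,130]
p=cast('top',u,73)-[569.2,-38];a=np.degrees(np.arctan2(p[:,1],p[:,0]));print('top',a%60)
```

```text
[  40.5  -19.3  -78.7 -138.4  160.5] [127.8 126.2 126.3 124.8 124.5] 40.91222822604594
top [40.26572795 39.67869279]
```

servo_tool(
  rows=[
    [0.012, 0.001, 0, 0, 0],
    [0.024, 0.002, 0, 0, 0],
    [0.032, 0.003, 0, 0, 0],
    [0.035, 0.003, 0, 0, 0],
    [0.035, 0.003, 0, 0, 0],
    [-0.03, 0, 0, 0, 0],
    [-0.06, 0, -0.1, 0, 0],
    [-0.06, 0, -0.3, 0, 0],
    [-0.06, 0, -0.5, 0, 0],
    [-0.06, 0, -0.6, 0, 0],
    [-0.1, 0.15, -0.6, 0, 0],
    [-0.18, 0.32, -0.6, 0, 0],
    [-0.26, 0.5, -0.6, 0, 0],
    [-0.34, 0.68, -0.6, 0, 0],
    [-0.42, 0.83, -0.6, 0, 0],
    [-0.42, 0.83, -0.6, 0, 0],
  ],
)

```text
time_s: 8.98
ee_pos: [489.0, -111.0, 166.2]
ee_rot: [179.8, -0.0, 17.2]
force: [0.2, 0.5, 0.6]
gripper_width: 0.6
gripper_force: 0.0
```

servo_tool(
  rows=[
    [-0.08, 0.18, 0, 0, 0],
    [-0.16, 0.36, 0, 0, 0],
    [-0.24, 0.54, 0, 0, 0],
    [-0.32, 0.72, 0, 0, 0],
    [-0.38, 0.83, 0, 0, 0],
    [-0.38, 0.83, 0, 0, 0],
    [-0.38, 0.83, 0, 0, 0],
  ],
)

```text
time_s: 9.57
ee_pos: [467.0, -287.8, 165.8]
ee_rot: [-180.0, -0.0, 17.4]
force: [0.4, 0.5, 0.4]
gripper_width: 0.2
gripper_force: 0.0
```

Run:
```python
from h import *
for n in("side","top"):
    cv2.imwrite(f"pics/{n}4.png",vision.grab_frame(n)[:,:,::-1])
a=cv2.imread('pics/top4.png')[145:295,245:420];b=cv2.imread('pics/side4.png')[155:305,280:420]
r=lambda i,f:cv2.resize(i,None,fx=f,fy=f,interpolation=2)
cv2.imwrite('pics/c4.png',r(np.hstack([a,b]),2.5))
```

```text
(no output)
```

View pics/c4.png

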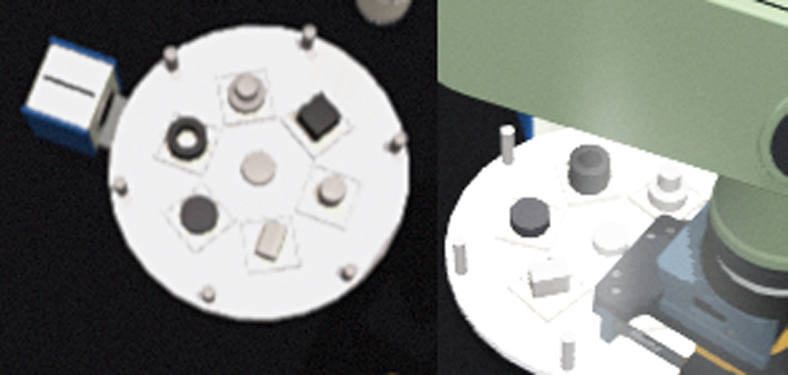

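Run:
```python
from h import *
ang=lambda v:np.degrees(np.arctan2(v[...,1],v[...,0]))
tc=lambda a:np.array(a)/2.5+[245,145]
p=cast('top',tc([(170,48),(308,31),(398,138),(348,267),(208,290),(120,182)]),73);c,r=circ(p);a=ang(p-c)
print('peg c',c,r,(a%60).round(1),(a%60).mean())
for k in(0,4):
  t=cv2.imread(f'pics/top{k}.png').astype(int);B,G,R=t[...,0],t[...,1],t[...,2]
  sub=np.zeros(B.shape,bool);sub[150:215,250:296]=1
  # white top face: bright, and blue sides
  w=(t.min(2)>170)&sub
  n,l,st,ce=cv2.connectedComponentsWithStats(cv2.morphologyEx(w.astype(np.uint8),2,np.ones((3,3))),connectivity=4);
  for i in range(1,n):
    if st[i,4]>80:
      q=np.argwhere(l==i)[:,::-1]
      P=cast('top',q,90);h=cv2.convexHull(P.astype(np.float32));(cx,cy),(sw,sh),an=cv2.minAreaRect(h)
      d=np.array([cx,cy])-c;print(k,'white',ce[i].round(1),st[i,4],(cx,cy),(sw,sh),an,'dir',ang(d),np.hypot(*d))
  b=(B-R>50)&sub;n,l,st,ce=cv2.connectedComponentsWithStats(b.astype(np.uint8))
  for i in range(1,n):
    if st[i,4]>20: print(k,'blue',ce[i].round(1),st[i])
  # slot: dark pixels inside the top face
  m=(t.max(2)<130);m[:,:260]=0;m[:172]=0;m[192:]=0;m[:,285:]=0
  n,l,st,ce=cv2.connectedComponentsWithStats(m.astype(np.uint8))
  for i in range(1,n):
    if 10<st[i,4]<80:
      q=cast('top',np.argwhere(l==i)[:,::-1],90).astype(np.float32);v=cv2.fitLine(q,cv2.DIST_L2,0,.01,.01).ravel();d=v[2:]-c
      print(k,'slot',ce[i],st[i],'lineang',ang(v[:2])%180,'pos',v[2:],ang(d),np.hypot(*d))
```

```text
peg c [568.90766869 -37.13495024] 126.69660754800145 [36.5 37.1 36.5 37.2 38.4 39.1] 37.46545708409139
0 white [272.4 179.1] 661 (635.1298217773438, 130.06155395507812) (59.20909881591797, 61.8323974609375) 67.68706512451172 dir 68.39277962766255 179.83338003739172
0 blue [278.  164.8] [265 160  27  11  65]
0 blue [266.7 193.3] [254 187  26  13  78]
0 slot [272.         178.89473684] [263 176  19   7  19] lineang 68.41945 pos [635.3934 130.933 ] 68.4168315045087 180.7406543549842
4 white [272.3 179.2] 659 (635.0761108398438, 130.15420532226562) (58.90415954589844, 61.80405044555664) 68.13182067871094 dir 68.41955000184261 179.89976182965782
4 white [292.5 203.6] 141 (581.3892822265625, 86.81465911865234) (13.284927368164062, 54.565311431884766) 89.30095672607422 dir 84.24975098284771 124.57646783064607
4 blue [277.6 164.7] [265 160  27  11  64]
4 blue [266.5 193.3] [254 187  26  13  79]
4 slot [272.         178.89473684] [263 176  19   7  19] lineang 68.41945 pos [635.3934 130.933 ] 68.4168315045087 180.7406543549842
```

servo_tool(
  rows=[
    [0.005, 0.004, 0.15, 0, 0],
    [0.005, 0.004, 0.3, 0, 0],
    [0.005, 0.004, 0.45, 0, 0],
    [0.005, 0.004, 0.52, 0, 0],
    [0.005, 0.004, 0.54, 0, 0],
    [0.005, 0.004, 0.54, 0, 0],
    [0.005, 0.004, 0.54, 0, 0],
  ],
)

```text
time_s: 10.25
ee_pos: [469.1, -287.2, 58.9]
ee_rot: [179.9, -0.1, 17.6]
force: [-0.5, 0.8, -0.4]
gripper_width: 0.4
gripper_force: 0.0
```

servo_tool(
  rows=[
    [0, 0, 0.01, 0, 0],
    [0, 0, 0.02, 0, 0],
    [0, 0, 0.03, 0, 0],
    [0, 0, 0.04, 0, 0],
    [0, 0, 0.04, 0, 0],
  ],
)

```text
time_s: 10.67
ee_pos: [469.6, -288.1, 51.7]
ee_rot: [179.9, -0.2, 17.5]
force: [1.6, 2.4, 9.8]
gripper_width: 0.2
gripper_force: 4.7
```

servo_tool(
  rows=[
    [0, 0, 0.005, 0, 0],
    [0, 0, 0.01, 0, 0],
    [0, 0, 0.01, 0, 0],
    [0, 0, 0.01, 0, 0],
  ],
)

```text
time_s: 11.0
ee_pos: [469.7, -288.1, 51.5]
ee_rot: [179.8, -0.2, 17.5]
force: [-1.6, 4.9, 20.7]
gripper_width: 0.3
gripper_force: 10.8
```

servo_tool(
  rows=[
    [0, 0, -0.01, 0, 0],
    [0, 0, -0.02, 0, 0],
    [0, 0, -0.025, 0, 0],
    [0, 0, -0.025, 0, 0],
    [0, 0, -0.025, 0, 0],
  ],
)

```text
time_s: 11.42
ee_pos: [468.9, -288.2, 53.3]
ee_rot: [179.9, -0.1, 17.5]
force: [2.5, -0.0, 3.8]
gripper_width: 0.2
gripper_force: 2.0
```

servo_tool(
  rows=[
    [0, 0, -0.01, 0, 0],
    [0, 0, -0.01, 0, 0],
    [0, 0, -0.01, 0, 0],
  ],
)

```text
time_s: 11.67
ee_pos: [468.0, -287.9, 54.8]
ee_rot: [180.0, 0.0, 17.5]
force: [1.8, -0.2, 3.1]
gripper_width: 0.6
gripper_force: 1.5
```

servo_tool(
  rows=[
    [0, 0, -0.01, 0, 0],
    [0, 0, -0.01, 0, 0],
    [0, 0, -0.01, 0, 0],
  ],
)

```text
time_s: 11.92
ee_pos: [467.5, -287.6, 56.7]
ee_rot: [-180.0, 0.1, 17.5]
force: [0.7, -1.3, 2.0]
gripper_width: 0.5
gripper_force: 1.0
```

servo_tool(
  rows=[
    [0, 0, -0.03, 0, 0],
    [0, 0, -0.1, 0, 0],
    [0, 0, -0.25, 0, 0],
    [0, 0.0, -0.45, 0, 0],
    [-0.2, 0.0, -0.6, 0, 0],
    [-0.4, 0.0, -0.6, 0, 0],
    [-0.6, 0.0, -0.6, 0, 0],
    [-0.7, 0, -0.6, 0, 0],
    [-0.7, 0, -0.6, 0, 0],
    [-0.7, 0, -0.6, 0, 0],
  ],
)

```text
time_s: 12.75
ee_pos: [333.3, -329.4, 177.0]
ee_rot: [-179.9, 0.0, 17.4]
force: [0.2, 0.1, -0.4]
gripper_width: 0.2
gripper_force: 0.0
```

Run:
```python
from h import *
for n in("side","top"):
    cv2.imwrite(f"pics/{n}5.png",vision.grab_frame(n)[:,:,::-1])
a=cv2.imread('pics/top5.png')[120:320,240:480];b=cv2.imread('pics/side5.png')[150:350,270:430]
cv2.imwrite('pics/c5.png',cv2.resize(np.hstack([a,b]),None,fx=2,fy=2,interpolation=2))
```

```text
(no output)
```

View pics/c5.png

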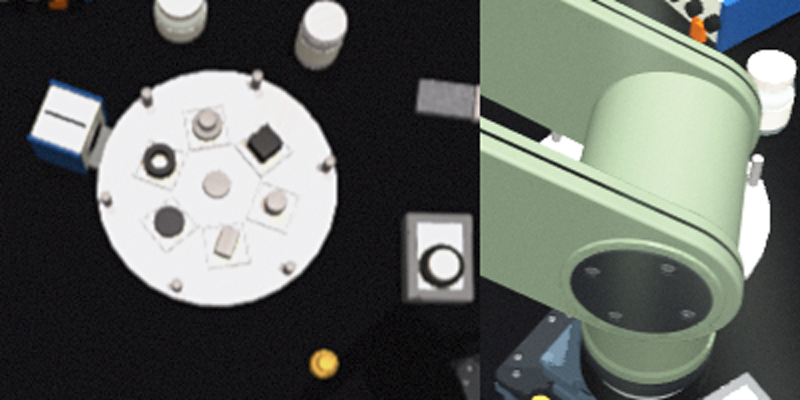

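```bash
python3 -c "
from workcell import job_done
print(job_done())"
```

```text
the job is handed in; nothing more can be done
None
```

The carousel was pushed round until the ring core faced the bore, within about 1° by my camera measurements. The button was then pressed fully down and released, and the job is handed in; one push wedged against a peg at about 26 N before I backed off and repositioned, and the later pictures show every sample still standing.

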